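# Build up a lens group in a clamped barrel and aim the magnifier at it

### The arm

A 7-joint arm with a two-finger parallel gripper is mounted at the origin on the work surface. World frame = base frame: x ahead of the robot, y to its left, z up, the work surface at z = 0. Lengths are in m, angles in degrees, forces in N, time in s.
With the tool pointing down it reaches from about 0.35 to 0.9 m from the base axis. Payload 7.2 kg.
Tool frame: the origin (TCP) lies midway between the tips of the shut fingers; the grasp point (between the pads) lies 19 mm behind it; z points along the fingers, y is the direction in which the jaws open and shut (so a half turn about z gives the same grasp; the last joint's range is limited). The gripper opens to 85 mm and grips with 20 to 120 N. Pads are 22 mm wide; open, the fingers measure 114 mm over their backs; the gripper's body (76 mm by 85 mm) begins 54 mm behind the grasp point. The pads swing forward as they close: fully open they stand 13 mm farther back than shut.
Start: joints at [-73.751, 23.554, -0.728, 91.456, 0.321, 64.991, -4.71], TCP at [0.215, 0.587, 0.231] pointing down, gripper open.
Joint ranges: [-169.25, 169.25], [-16.82, 113.86], [-84.01, 82.57], [7.8, 145.47], [-59.2, 239.2], [7.22, 106.19], [-163.78, 163.78]. Speed limits (degrees/s): [136.94, 136.94, 172.46, 172.46, 180, 180, 180].

### API

Orientations are given as a 3x3 rotation matrix whose columns are the frame's x, y, z axes.
In Python, from rig import ctrl gives the robot as it stands. The module is installed in compiled form; this text tells all that it offers. Calls block until the motion is done:
- ctrl.movep(position, orientation): joint-space move of the TCP to a pose.
- ctrl.servo_line(position, rotation=None, rate=0.15, f_stop=None): straight line of the TCP; rotation=None keeps the orientation; rate is the mean speed in m/s. With f_stop (N) it stops when the force on the tool has changed by that much, and returns True; else False.
- ctrl.set_joints(angles): joint-space move.
- ctrl.command_gripper(opening): finger opening in m; the grip force is fixed at half the most; returns when the fingers have stopped.
- ctrl.dwell(seconds).
- ctrl.ik(position, orientation): joint angles nearest the present ones, or None.
- ctrl.get_state(): the state.
- ctrl.grab_frame(name): name is "scene" or "top" or "wrist"; returns the picture (384x512x3 uint8, blue, green, red); there is no depth.
- ctrl.camera_model(name): a dict with "fx", "fy", "cx", "cy" (pixels), "k1" (the pictures are not rectified: a ray, as slopes to the right and down, at radius r is drawn at 1 + k1 r^2 times it, then the intrinsics apply), "view" (4x4, takes a point from world to camera coordinates). Camera axes: x right, y down, z forward; pixel columns grow to the right and rows downward; lengths in m; the calibration is good to about 2 mm. A picture is of the moment at which its call begins: read the wrist's pose just before it. camera_model takes no time and is no camera call; for the wrist camera it gives the pose at the moment of the call.
A pose or a line that the arm cannot do raises ctrl.IKError and nothing moves.
- ctrl.finish_job(): hands the job in, once; it reports no verdict.
The state is a dict: "t": time; "q": joint angles; "qd": joint speeds; "tau": joint torques, N m; "tcp_pos": TCP position; "ee_rot": TCP orientation; "ft_force": force on the tool from outside, world axes, zero at the start; "wrist_torque": the same for the moment, N m; "width": finger opening in m.
Only numpy, scipy, OpenCV 4.12 (cv2) and the standard library are available. Lean on these libraries where they do the work, as an engineer would, in place of code of your own. Each camera call takes 0.05 s, during which the arm holds its last target. There are 200 camera calls.

### The job

Take the dust cap off the empty lens barrel and put it upright in the tray, then set the barrel in the nest of the assembly fixture, swing the toggle clamp over onto its flange, and with the barrel clamped lower into it the optical parts that lie on the bench, flat on top of one another in this order: rear lens, spacer, front lens, filter (some may be missing today). Then swing the clamp fully back open and leave the barrel in the nest, and turn and tilt the magnifier head by its knob so that it looks straight at the middle of the barrel's mouth. Do not shove the other things on the bench aside.

Things in the scene. Friction and masses are not known exactly. Their poses are not given: they have to be found in the camera images.
- fixture: Fixed aluminium plate 12 mm thick, x +-60 mm, y -92 to +163 mm. Origin: under the nest's centre, on the bench; z up. The nest for the barrel's flange has steel guides 18 mm above the plate, inner faces at x = +-40.5 mm (y = +-37 to +-63), and end stops 16 mm above it, inner faces at y = +-72.5 mm. Clamp stand at y = +125 mm; clamp hinge along x through (0, 125, 50) mm.
- nest (a point): Centre of the nest floor, on top of the base plate (12 mm above the bench); axes as the fixture's.
- clamp (a joint): Toggle clamp hinge, rad, about the fixture's +x. 0 = open (arm up, handle lying outwards to +y); grows as the handle is lifted up and over; about 1.55 = closed, rubber foot on the barrel's flange (at y = 55 mm, about 8 N; stop at 1.62 without barrel). A spring drives it away from the middle (0.8): past it the clamp snaps on by itself, before it falls back. 6 to 8 N at the bar move it.
- clamp_bar (a point): Grip point of the clamp handle: on its black round crossbar, 18 mm thick, along the fixture's x. The handle rod (13 mm thick) is in the plane x = 0; this point at x = -45 mm, the bar's end at x = -78 mm. In the fixture frame y = 125 + 110 cos(a), z = 50 + 110 sin(a) mm, a = 0.15 + joint clamp. The bar may turn between the fingers.
- barrel: Loose lens barrel: aluminium flange 76 (x) by 140 (y) by 10 mm with a black upright slotted tube, outside 69 mm, bore 56 mm, flared lip at 64 to 72 mm height (74 mm across). Arc walls about +y and -y; full-height slots 33 mm wide at +x and -x for fingers holding a part across x. Bore floor = flange top. Origin: centre of underside. Fits the nest either way round, y along fixture's y, 2.5 mm play.
- barrel_mouth (a point): Centre of the barrel's mouth, 72 mm above its underside.
- cap: Grey plastic dust cap, loose on the barrel's mouth: disc 76 mm across, 6 mm thick, with an upright round grip 24 mm across and 30 mm high on it and a plug 48 mm across, 8 mm deep under it. Origin: centre of the disc's underside (plug below), z up.
- tray: Fixed grey open tray, 110 mm (x) by 140 mm (y), walls 4 mm thick and 30 mm high, floor 4 mm. Origin: centre of its underside.
- rear_lens: Loose rear lens: domed glass in a black cell, disc 52 mm across, 19 mm thick. Origin: centre of the underside, z up. Goes in first.
- spacer: Loose spacer: plain aluminium ring with a dark hollow, 52 mm across, 15 mm thick. Origin: centre of the underside. Goes in second. May be absent.
- front_lens: Loose front lens: small flat glass in a broad brass cell, disc 52 mm across, 13 mm thick. Origin: centre of the underside. Goes in third. May be absent.
- filter: Loose filter: thin black rim with flat grey glass almost to the edge, disc 52 mm across, 13 mm thick. Origin: centre of the underside. Goes in last. May be absent.
- mag_swivel (a joint): Swivel of the magnifier about its upright column, rad, +-1.6, positive anticlockwise from above; stiff, stays where it is left (about 2 N at the knob).
- mag_tilt (a joint): Tilt of the magnifier head, rad, -0.3 to 1.0; 0 = looking level, positive = looking down; stiff, stays where it is left (about 3 N at the knob).
- mag_eye (a point): Crossing of the magnifier's swivel and tilt axes, fixed 200 mm above the bench on the column (28 mm thick, round foot 120 mm). Its axes turn with the head: x is the direction in which the magnifier looks, y level to its left, z up. The white round head is 100 mm across, 20 to 48 mm along x.
- mag_knob (a point): Centre of the black ball knob, 26 mm across, on a thin steel stem from the head's upper rim; at x = 150, y = 0, z = 70 mm in mag_eye's frame, so it moves on a sphere about mag_eye and guides both joints at once. The ball may turn between the fingers; keep them on its left and right, clear of the stem.
- camera: Bystander: camera body, 50 x 130 x 94 mm. Origin: centre of the underside.
- tele_lens: Bystander: upright black long lens, 84 mm across, 165 mm tall. Origin: centre of the underside.
- spray_can: Bystander (fixed): white spray can, 64 mm across, 190 mm tall. Origin: centre of the underside.
- tin: Bystander (fixed): flat round steel tin, 84 mm across, 32 mm high. Origin: centre of the underside.
- screwdriver: Bystander: screwdriver, 160 mm long, handle up to 30 mm thick, lying along its x; origin about its middle.
There are look-alikes about, which are no part of the job. What is shaped like the rear_lens but green or pink is not meant.

How it is judged (in metres and radians):
On the way, in this order (a step that is already met when the one before it is completed fails the run):
1. the dust cap lies upright in the tray (x of cap in the frame of tray between -0.03 and 0.03 m and y of cap in the frame of tray between -0.045 and 0.045 m and z of cap in the frame of tray below 0.02 m and angle between cap's own z axis and vertical below 0.2 rad), for 0.3 s.
2. the barrel sits in the nest (horizontal distance between barrel and nest below 0.007 m and z of barrel in the frame of nest below 0.004 m and angle between the y axis of barrel and the y axis of fixture, either way round below 0.1 rad and angle between barrel's own z axis and vertical below 0.06 rad), for 0.2 s.
3. the clamp is over centre and presses on the barrel's flange (all of step 2 and value of joint clamp above 1.42 rad and contact force between clamp and barrel above 2 N), for 0.3 s.
4. the rear lens lies flat in the barrel (x of rear_lens in the frame of barrel between -0.006 and 0.006 m and y of rear_lens in the frame of barrel between -0.006 and 0.006 m and z of rear_lens in the frame of barrel between 0.004 and 0.016 m and angle between rear_lens's own z axis and vertical below 0.12 rad), for 0.3 s.
5. the spacer lies flat in the barrel (x of spacer in the frame of barrel between -0.006 and 0.006 m and y of spacer in the frame of barrel between -0.006 and 0.006 m and z of spacer in the frame of barrel between 0.004 and 0.066 m and angle between spacer's own z axis and vertical below 0.12 rad), for 0.3 s.
6. the front lens lies flat in the barrel (x of front_lens in the frame of barrel between -0.006 and 0.006 m and y of front_lens in the frame of barrel between -0.006 and 0.006 m and z of front_lens in the frame of barrel between 0.004 and 0.066 m and angle between front_lens's own z axis and vertical below 0.12 rad), for 0.3 s.
7. the filter lies flat in the barrel (x of filter in the frame of barrel between -0.006 and 0.006 m and y of filter in the frame of barrel between -0.006 and 0.006 m and z of filter in the frame of barrel between 0.004 and 0.066 m and angle between filter's own z axis and vertical below 0.12 rad), for 0.3 s.
8. the clamp is swung back open (value of joint clamp below 0.2 rad), for 0.2 s.
At the end, for the whole second after the job is handed in: Cap upright in the tray; barrel in the nest (within 7 mm, 0.1 rad, flat); all parts present lie flat in it in order, rear lens lowest; all at rest; clamp open (below 0.2 rad); the magnifier's line of sight passes within 25 mm of the mouth's centre sideways and up or down (all of step 1 and all of step 2 and all of step 4 and all of step 5 and all of step 6 and all of step 7 and linear speed of each of cap, barrel, rear_lens, spacer, front_lens, filter below 0.03 m/s and z of each of spacer, front_lens, filter in the frame of rear_lens above 0.006 m and z of each of front_lens, filter in the frame of spacer above 0.006 m and z of filter in the frame of front_lens above 0.006 m and value of joint clamp below 0.2 rad and y of barrel_mouth in the frame of mag_eye between -0.025 and 0.025 m and z of barrel_mouth in the frame of mag_eye between -0.025 and 0.025 m and x of barrel_mouth in the frame of mag_eye above 0.1 m); the robot touches nothing.
It fails at once if a bystander is shoved more than 4 cm aside (distance of any of camera, tele_lens, screwdriver from where it was at the start of the episode above 0.04 m).
It fails at once if a part is handled inside the barrel while the clamp is off ((x of rear_lens in the frame of barrel between -0.02 and 0.02 m and y of rear_lens in the frame of barrel between -0.02 and 0.02 m and z of rear_lens in the frame of barrel below 0.06 m and contact force between the fingers and rear_lens above 0.5 N and distance between rear_lens and clamp_bar above 0.215 m) or (x of spacer in the frame of barrel between -0.02 and 0.02 m and y of spacer in the frame of barrel between -0.02 and 0.02 m and z of spacer in the frame of barrel below 0.06 m and contact force between the fingers and spacer above 0.5 N and distance between spacer and clamp_bar above 0.215 m) or (x of front_lens in the frame of barrel between -0.02 and 0.02 m and y of front_lens in the frame of barrel between -0.02 and 0.02 m and z of front_lens in the frame of barrel below 0.06 m and contact force between the fingers and front_lens above 0.5 N and distance between front_lens and clamp_bar above 0.215 m) or (x of filter in the frame of barrel between -0.02 and 0.02 m and y of filter in the frame of barrel between -0.02 and 0.02 m and z of filter in the frame of barrel below 0.06 m and contact force between the fingers and filter above 0.5 N and distance between filter and clamp_bar above 0.215 m)).
Of spacer, front_lens, filter only 1 to 3 are there at a start; the rules pass over those that are not, and their reading is None.
At some moment in a run one of rear_lens, spacer, front_lens, filter may be knocked a few centimetres aside while the robot is not near it.
Once in a run the grip may slacken for a moment while it holds something.
It also fails if it takes over 210 s, if anything falls off the work surface, if the arm or the gripper's body presses on something with over 40 N, if the wrist force passes 120 N, or if a joint passes its speed limit or range.

## Working session

There is one attempt and no reset: what is moved stays moved. The work goes in short steps, each a Python script; the robot and the scene stay as the last script left them, time stands still between calls to the robot, and variables do not carry over. Pictures are saved under pics/ and viewed, about 12 in all and at most 16, crops included, and the job is handed in when it is done.

```bash
mkdir -p pics; ls; python3 - <<'E'
from rig import ctrl
import cv2,numpy as np
np.set_printoptions(precision=4,suppress=True)
for n in ["scene","top"]:
    im=ctrl.grab_frame(n); cv2.imwrite(f"pics/{n}0.png",cv2.resize(im,(800,600),interpolation=cv2.INTER_CUBIC)); cv2.imwrite(f"pics/{n}0_raw.png",im)
    print(n,ctrl.camera_model(n))
print(ctrl.camera_model("wrist")); print(ctrl.get_state())
E
```

```text
pics
scene {'fx': 357.1912570518326, 'fy': 357.1912570518326, 'cx': 265.0284370167455, 'cy': 195.84093385438342, 'k1': -0.0824189118191946, 'view': array([[-0.2724,  0.962 , -0.0169,  0.1956],
       [ 0.6185,  0.1616, -0.769 , -0.2031],
       [-0.7371, -0.2199, -0.6391,  1.5783],
       [ 0.    ,  0.    ,  0.    ,  1.    ]])}
top {'fx': 474.3091439552359, 'fy': 474.3091439552359, 'cx': 257.965539927156, 'cy': 198.2470082512471, 'k1': 0.023298635369725342, 'view': array([[ 0.0013, -1.    ,  0.0079, -0.0316],
       [-0.9809, -0.0028, -0.1945,  0.5553],
       [ 0.1945, -0.0075, -0.9809,  1.5573],
       [ 0.    ,  0.    ,  0.    ,  1.    ]])}
{'fx': 345.3389078180573, 'fy': 345.3389078180573, 'cx': 256.20014712996533, 'cy': 196.22907632434436, 'k1': 0.00018183855626917352, 'view': array([[ 0.3446,  0.9387, -0.0017, -0.6237],
       [ 0.8925, -0.3271,  0.3105, -0.0399],
       [ 0.2909, -0.1086, -0.9506,  0.3797],
       [ 0.    ,  0.    ,  0.    ,  1.    ]])}
{'t': 0.1, 'q': array([-73.7517,  23.5963,  -0.7279,  91.4996,   0.3223,  64.9908,
        -4.7122]), 'qd': array([-0.051 , -0.2325,  0.1002,  0.042 , -0.0292,  0.0177, -0.014 ]), 'tau': array([  0.0021, -60.1828,   0.6839, -30.0086,   0.0139,   0.0065,
        -0.    ]), 'tcp_pos': array([0.2153, 0.5863, 0.2305]), 'ee_rot': array([[-0.9388,  0.3446, -0.0004],
       [ 0.3446,  0.9388, -0.0014],
       [-0.0001, -0.0015, -1.    ]]), 'ft_force': array([-0.2689, -0.6409,  0.7194]), 'wrist_torque': array([-0.0778,  0.0576, -0.0294]), 'width': 0.08550549157870352}
```

View pics/scene0.png

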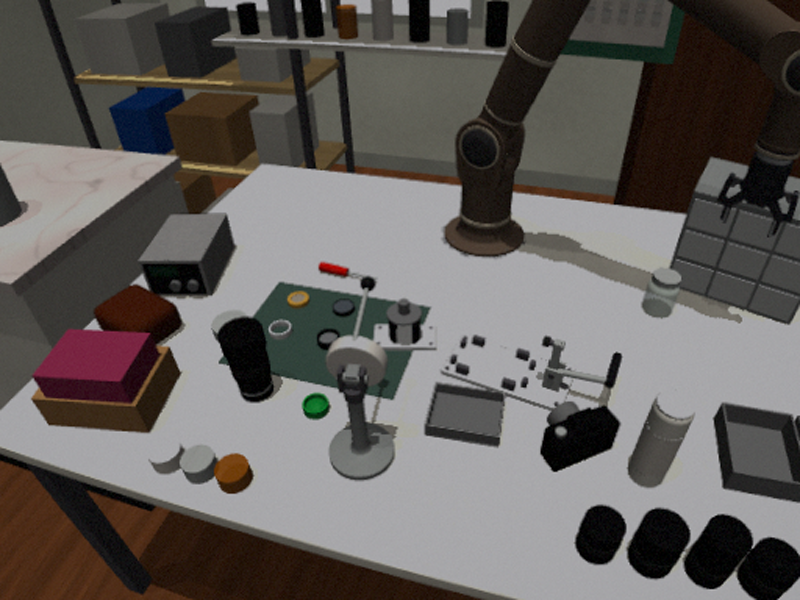

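View pics/top0.png

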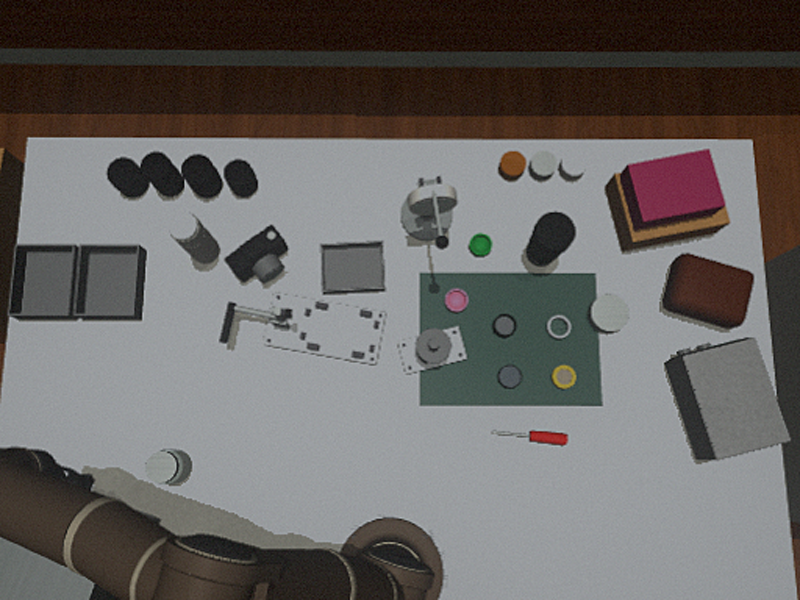

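The scene view shows the arm clear at the right. In the top view (800x600 px): tray (353,267), fixture (325,328) with its clamp to the left, capped barrel (432,350), and parts at (505,325), (559,326) spacer, (510,377) and (564,377) brass. The pink and green look-alikes are at (456,300) and (481,244), the magnifier knob is at (442,242). All four parts seem present.

```bash
cat > h.py <<'E'
from rig import ctrl
import cv2,numpy as np
np.set_printoptions(precision=4,suppress=True)
def p2w(m,u,v,z):
    d=np.array([(u-m['cx'])/m['fx'],(v-m['cy'])/m['fy']]); s=d.copy()
    for _ in range(10): s=d/(1+m['k1']*(s@s))
    R=m['view'][:3,:3]; t=m['view'][:3,3]; c=-R.T@t; r=R.T@np.array([s[0],s[1],1])
    return c+r*(z-c[2])/r[2]
def w2p(m,p):
    q=m['view'][:3,:3]@np.asarray(p,float)+m['view'][:3,3]; s=q[:2]/q[2]; s=s*(1+m['k1']*(s@s))
    return np.array([m['fx']*s[0]+m['cx'],m['fy']*s[1]+m['cy']])
def down(yaw):  # yaw deg of tool y axis (jaw direction) in world; z down
    a=np.radians(yaw); y=np.array([np.cos(a),np.sin(a),0]); z=np.array([0,0,-1.]); return np.column_stack([np.cross(y,z),y,z])
def best(yaw): # choose half-turn nearest to present
    R0=ctrl.get_state()['ee_rot']; c=[down(yaw),down(yaw+180)]
    return max(c,key=lambda R:np.trace(R0.T@R))
E
python3 - <<'E'
from h import *
m=ctrl.camera_model("top"); k=0.64
for n,u,v,z in [("tray",353,267,.03),("fix_a",278,293,.012),("fix_b",386,312,.012),("fix_c",378,363,.012),("fix_d",264,346,.012),("barrel_grip",433,345,.108),("A",505,325,.019),("spacer",559,326,.015),("B",510,377,.013),("brass",564,377,.013),("knob",442,242,.3),("foot",427,215,.0),("tin",609,313,.032),("drv",530,437,.01),("pink",456,300,.019),("can",195,240,0),("tele",548,245,.1),("camera",257,255,.05)]:
    print(n,p2w(m,u*k,v*k,z))
m=ctrl.camera_model("wrist");s=ctrl.get_state();R=m['view'][:3,:3]
c=-R.T@m['view'][:3,3]; print("cam in tool",s['ee_rot'].T@(c-s['tcp_pos']), s['ee_rot'].T@R.T)
im=cv2.imread("pics/top0_raw.png")[140:300,130:400]
cv2.imwrite("pics/topcrop.png",cv2.resize(im,None,fx=2.96,fy=2.96,interpolation=cv2.INTER_CUBIC))
E
```

```text
tray [0.6573 0.0812 0.03  ]
fix_a [0.6013 0.2493 0.012 ]
fix_b [0.5586 0.0073 0.012 ]
fix_c [0.4442 0.0242 0.012 ]
fix_d [0.4814 0.276  0.012 ]
barrel_grip [ 0.4702 -0.0925  0.108 ]
A [ 0.5287 -0.2567  0.019 ]
spacer [ 0.5274 -0.3772  0.015 ]
B [ 0.4139 -0.2656  0.013 ]
brass [ 0.4143 -0.3841  0.013 ]
knob [ 0.6362 -0.1013  0.3   ]
foot [ 0.7894 -0.0859  0.    ]
tin [ 0.5539 -0.4848  0.032 ]
drv [ 0.2845 -0.3057  0.01  ]
pink [ 0.585  -0.1488  0.019 ]
can [0.7272 0.4443 0.    ]
tele [ 0.6893 -0.3417  0.1   ]
camera [0.6786 0.2921 0.05  ]
cam in tool [ 0.08   -0.0004 -0.1417] [[-0.     -0.9506 -0.3104]
 [ 1.      0.0001 -0.0003]
 [ 0.0003 -0.3104  0.9506]]
```

View pics/topcrop.png

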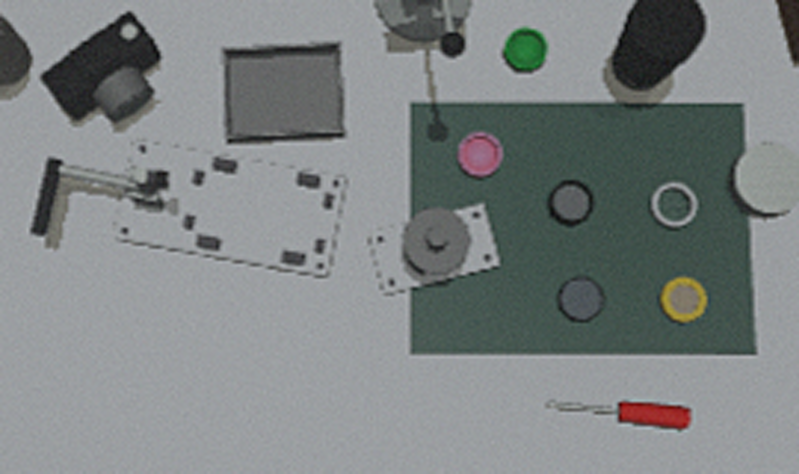

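The crop (crop px) separates the parts: A (571,203) is the rear lens (thick black rim), B (581,299) the filter (thin rim). The spacer is at (674,205) and the brass front lens at (684,299). Next I take closer wrist views.

```bash
python3 - <<'E'
from h import *
import pickle
D={}
for n,p in [("fix",[.45,.02,.36]),("parts",[.40,-.27,.25])]:
    ctrl.movep(p,down(90)); ctrl.dwell(.3)
    D[n]=ctrl.camera_model("wrist"); im=ctrl.grab_frame("wrist")
    cv2.imwrite(f"pics/w_{n}_raw.png",im); cv2.imwrite(f"pics/w_{n}.png",cv2.resize(im,(800,600),interpolation=cv2.INTER_CUBIC))
    print(ctrl.get_state()['tcp_pos'],ctrl.get_state()['t'])
pickle.dump(D,open("D.pkl","wb"))
E
```

```text
[0.45   0.0202 0.3599] 2.6917
[ 0.4003 -0.2696  0.2501] 4.2417
```

View pics/w_fix.png

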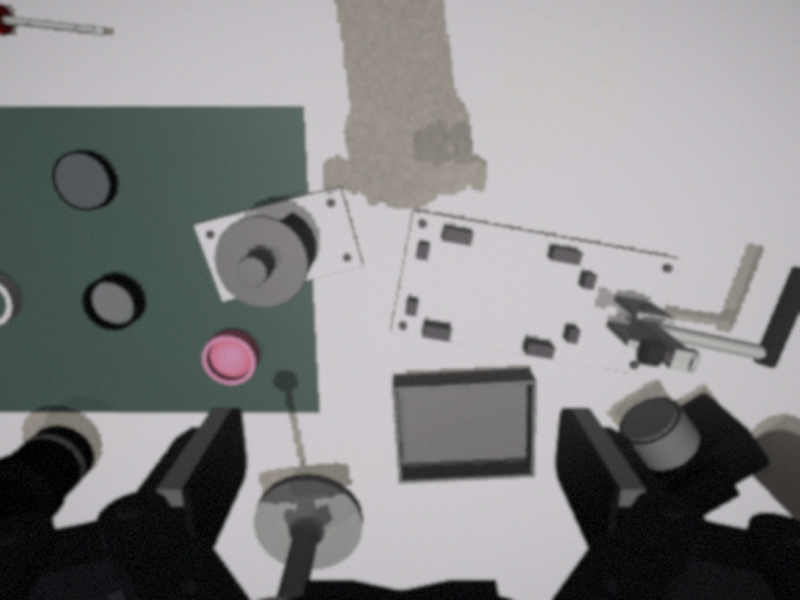

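View pics/w_parts.png

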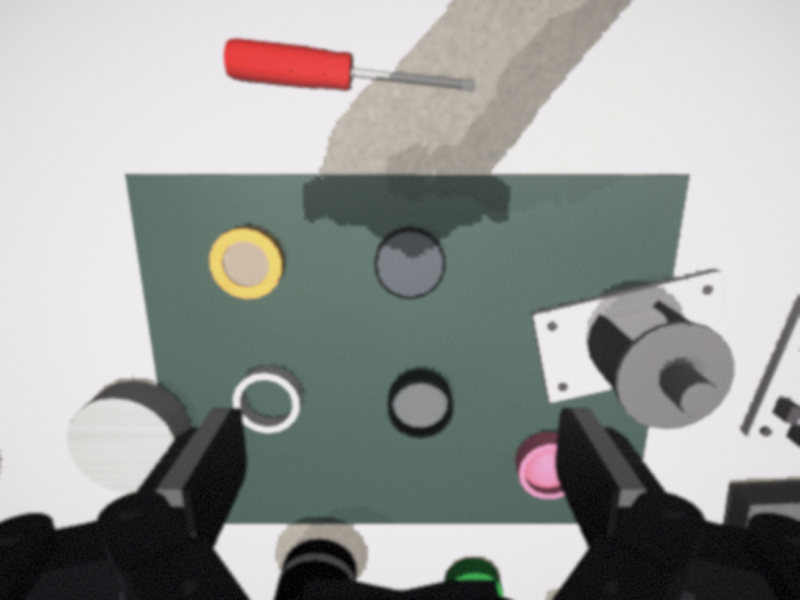

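Fix view (800 px): flange corners (194,226), (342,187), (363,265), (221,301); cap disc (263,260); plate corners (415,210), (678,258), (630,370), (390,330); tray rim (393,375) to (535,473). Parts view: brass (246,262), filter (410,262), spacer (267,399), rear lens (420,403), cap disc (674,374).

```bash
python3 - <<'E'
from h import *
import pickle
D=pickle.load(open("D.pkl","rb")); k=.64
def P(n,pts,z):
    r=[p2w(D[n],(u+.5)*k-.5,(v+.5)*k-.5,z)[:2] for u,v in pts]; return np.array(r)
b=P("fix",[(194,226),(342,187),(363,265),(221,301)],.010); print("flange",b,b.mean(0), "yaw",np.degrees(np.arctan2(*-((b[1]+b[2]-b[0]-b[3]))[[0]],(b[1]+b[2]-b[0]-b[3])[1])), np.linalg.norm(b[1]-b[0]),np.linalg.norm(b[2]-b[1]))
print("disc",P("fix",[(263,260)],.078),P("parts",[(674,374)],.078),"grip",P("fix",[(253,267)],.108),P("parts",[(699,391)],.108))
f=P("fix",[(415,210),(678,258),(630,370),(390,330)],.012); print("plate",f)
e=(f[1]-f[0]); print("yaw",np.degrees(np.arctan2(-e[0],e[1])), np.linalg.norm(e),np.linalg.norm(f[3]-f[0]))
e=f[2]-f[3];print("yaw",np.degrees(np.arctan2(-e[0],e[1])),np.linalg.norm(e))
t=P("fix",[(393,375),(530,368),(535,473),(400,481)],.03);print("tray",t,t.mean(0))
for n,p,z in [("brass",(246,262),.013),("filter",(410,262),.013),("spacer",(267,399),.015),("rear",(420,403),.019)]: print(n,P("parts",[p],z))
# fixture screw holes / nest blocks centre in fix view
g=P("fix",[(458,234),(565,253),(437,329),(539,347)],.030);print("guides",g,g.mean(0))
g=P("fix",[(423,249),(588,279),(412,306),(572,333)],.028);print("stops",g,g.mean(0))
E
```

```text
flange [[ 0.4527 -0.169 ]
 [ 0.4176 -0.0326]
 [ 0.4891 -0.0153]
 [ 0.5245 -0.1517]] [ 0.471  -0.0921] yaw 14.467362031814677 0.1408345917200676 0.0735484987590853
disc [[ 0.4686 -0.0907]] [[ 0.4676 -0.0953]] grip [[ 0.4669 -0.0907]] [[ 0.4644 -0.0957]]
plate [[0.4377 0.0328]
 [0.4818 0.2769]
 [0.5954 0.2475]
 [0.5532 0.0096]]
yaw -10.234271771937932 0.24807160563293595 0.11774010210397022
yaw -10.055110015255936 0.24156964513601828
tray [[0.5925 0.0126]
 [0.585  0.1434]
 [0.7022 0.1573]
 [0.7119 0.0193]] [0.6479 0.0831]
brass [[ 0.4103 -0.3809]]
filter [[ 0.4101 -0.263 ]]
spacer [[ 0.519  -0.3736]]
rear [[ 0.5201 -0.2547]]
guides [[0.4562 0.0704]
 [0.4732 0.1662]
 [0.5454 0.0538]
 [0.5634 0.1502]] [0.5096 0.1101]
stops [[0.4701 0.0398]
 [0.4977 0.19  ]
 [0.5235 0.0304]
 [0.5501 0.1806]] [0.5103 0.1102]
```

```bash
python3 - <<'E'
from h import *
R=down(94)
ctrl.movep([.468,-.093,.20],R)
print(ctrl.servo_line([.468,-.093,.085],rate=.12,f_stop=8))
ctrl.command_gripper(0.0); s=ctrl.get_state(); print(s['width'],s['tcp_pos'],s['ft_force'])
ctrl.servo_line([.468,-.093,.20],rate=.15)
print(ctrl.get_state()['width'])
ctrl.servo_line([.655,.083,.15],rate=.25)
print(ctrl.servo_line([.655,.083,.026],rate=.1,f_stop=6)); print(ctrl.get_state()['tcp_pos'],ctrl.get_state()['width'])
ctrl.command_gripper(.045)
ctrl.servo_line([.655,.083,.16],rate=.2)
ctrl.command_gripper(.085)
import pickle;D=pickle.load(open("D.pkl","rb"))
ctrl.movep([.44,.01,.26],down(90)); ctrl.dwell(.3)
D["n2"]=ctrl.camera_model("wrist"); im=ctrl.grab_frame("wrist");cv2.imwrite("pics/n2_raw.png",im)
cv2.imwrite("pics/n2.png",cv2.resize(im,(800,600),interpolation=cv2.INTER_CUBIC))
pickle.dump(D,open("D.pkl","wb")); print(ctrl.get_state()['t'])
E
```

```text
False
0.021757998507278407 [ 0.4682 -0.0928  0.0853] [-1.1929  1.1028  6.4101]
0.021807270209027948
True
[0.6545 0.0829 0.0257] 0.022279507183421858
13.0833
```

View pics/n2.png

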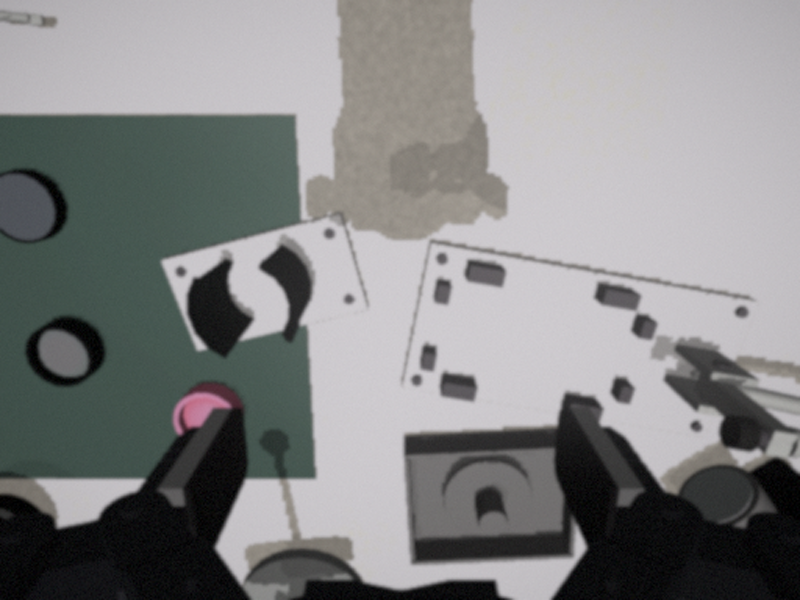

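The cap is upright in the tray at (490,495). The barrel is open with slots at ±x; its corners are (162,260), (340,213), (368,307), (198,352). I zoom in on the nest.

```bash
python3 - <<'E'
from h import *
im=cv2.imread("pics/n2_raw.png")[145:285,250:450]
im=cv2.convertScaleAbs(cv2.resize(im,(800,560),interpolation=cv2.INTER_CUBIC),alpha=1.2)
cv2.imwrite("pics/nest.png",im)
E
```

```text
(no output)
```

View pics/nest.png

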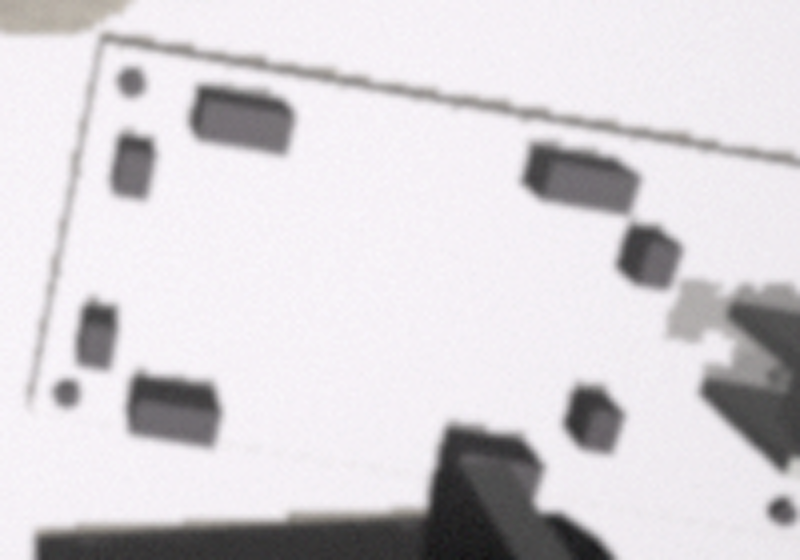

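The guides' lighter top faces are clear; for example the near-left inner edge runs (196,137)-(287,154), the near-right (543,196)-(630,214), and the far-left (133,402)-(219,414). I fit the fixture pose to these, and the barrel pose to its corners.

```bash
python3 - <<'E'
from h import *
import pickle
from scipy.optimize import least_squares
D=pickle.load(open("D.pkl","rb")); m=D["n2"]
def fit(pts,x0,sc,off):
    px=np.array([p[0] for p in pts],float); px=(px+.5)/sc-.5+off
    def res(x):
        c,s=np.cos(x[2]),np.sin(x[2])
        return np.concatenate([(w2p(m,[x[0]+c*a-s*b,x[1]+s*a+c*b,z])-q)[0:2] for q,(_,(a,b,z)) in zip(px,pts)])
    r=least_squares(res,x0,loss='soft_l1'); print(r.x,np.degrees(r.x[2])); print(res(r.x).reshape(-1,2).round(1).tolist())
F=[((196,137),(-.0405,-.063,.03)),((287,154),(-.0405,-.037,.03)),((543,196),(-.0405,.037,.03)),((630,214),(-.0405,.063,.03)),
((133,402),(.0405,-.063,.03)),((219,414),(.0405,-.037,.03)),((103,37),(-.06,-.092,.012)),((30,405),(.06,-.092,.012))]
fit(F,[.51,.11,-.17],4,np.array([250,145]))
B=[((162,260),(-.038,-.07,.01)),((340,213),(-.038,.07,.01)),((368,307),(.038,.07,.01)),((198,352),(.038,-.07,.01))]
fit(B,[.47,-.09,.25],800/512,0)
E
```

```text
[ 0.5123  0.1109 -0.1813] -10.389266868074287
[[-0.2, -0.1], [-0.2, -0.2], [-0.4, 0.7], [-0.0, 0.1], [0.7, -1.3], [0.6, -0.7], [0.1, 0.1], [-0.6, 1.7]]
[ 0.4705 -0.0922  0.2599] 14.89079051890566
[[-1.3, 0.3], [0.3, -0.8], [0.8, 0.9], [-0.1, -0.1]]
```

```bash
python3 - <<'E'
from h import *
b=np.array([.4703,-.0922]); n=np.array([.512,.1109]); 
R=down(104.9); Rn=down(79.6)
ctrl.movep([*b,.18],R)
print(ctrl.servo_line([*b,.020],rate=.1,f_stop=8))
z0=ctrl.get_state()['tcp_pos'][2]
ctrl.command_gripper(0.0); s=ctrl.get_state(); print(s['width'],s['tcp_pos'],s['ft_force'])
z0=s['tcp_pos'][2]
ctrl.servo_line([*b,z0+.09],rate=.12); print(ctrl.get_state()['width'],ctrl.get_state()['ft_force'])
ctrl.servo_line([*n,z0+.09],rotation=Rn,rate=.15)
ctrl.servo_line([*n,z0+.036],rate=.12); ctrl.dwell(.3)
print(ctrl.servo_line([*n,z0+.010],rate=.05,f_stop=8)); s=ctrl.get_state(); print(s['width'],s['tcp_pos'],s['ft_force'],'dz',s['tcp_pos'][2]-z0)
E
```

```text
False
0.06852668706228586 [ 0.4708 -0.0923  0.0207] [-1.4729  1.6116  7.7546]
0.06861815393132512 [ 0.4431  0.0686 -2.7448]
True
0.06834132361182818 [0.5116 0.1111 0.0324] [-0.8562 -0.197   4.9467] dz 0.011704227570124053
```

Seated at dz = 11.7 mm. I release and check, then find the bar with the top camera's first picture.

```bash
cat >> h.py <<'E'
N=np.array([.5117,.1110]); FY=np.radians(-10.3)
def fx(x,y,z): c,s=np.cos(FY),np.sin(FY); return np.array([N[0]+c*x-s*y,N[1]+s*x+c*y,z])
def bar(q,x=-.05): a=.15+q; return fx(x,.125+.110*np.cos(a),.050+.110*np.sin(a))
E
python3 - <<'E'
from h import *
import pickle
ctrl.command_gripper(.085); s=ctrl.get_state()
ctrl.servo_line([s['tcp_pos'][0],s['tcp_pos'][1],.17],rate=.15)
ctrl.movep([.45,.16,.28],down(80)); ctrl.dwell(.3)
D=pickle.load(open("D.pkl","rb"))
m=D["n3"]=ctrl.camera_model("wrist"); im=ctrl.grab_frame("wrist"); cv2.imwrite("pics/n3_raw.png",im)
t=ctrl.camera_model("top")
print("bar x-78..",w2p(t,bar(0,-.078)),w2p(t,bar(0,0.0)), "seen ~",[130+40/2.96,140+235/2.96],[130+53/2.96,140+160/2.96])
for x in (-.078,-.05,0): cv2.circle(im,tuple(int(v) for v in w2p(m,bar(0,x))),3,(0,0,255),1)
for x in (-.038,.038):
  for y in (-.07,.07): cv2.circle(im,tuple(int(v) for v in w2p(m,fx(x,y,.022))),2,(0,255,0),1)
cv2.circle(im,tuple(int(v) for v in w2p(m,fx(0,0,.022))),2,(0,255,0),1)
cv2.imwrite("pics/n3.png",cv2.resize(im,(800,600),interpolation=cv2.INTER_CUBIC)); pickle.dump(D,open("D.pkl","wb"));print(ctrl.get_state()['t'])
E
```

```text
bar x-78.. [142.2482 220.3894] [147.533  197.8058] seen ~ [143.51351351351352, 219.39189189189187] [147.90540540540542, 194.05405405405406]
22.0917
```

View pics/n3.png

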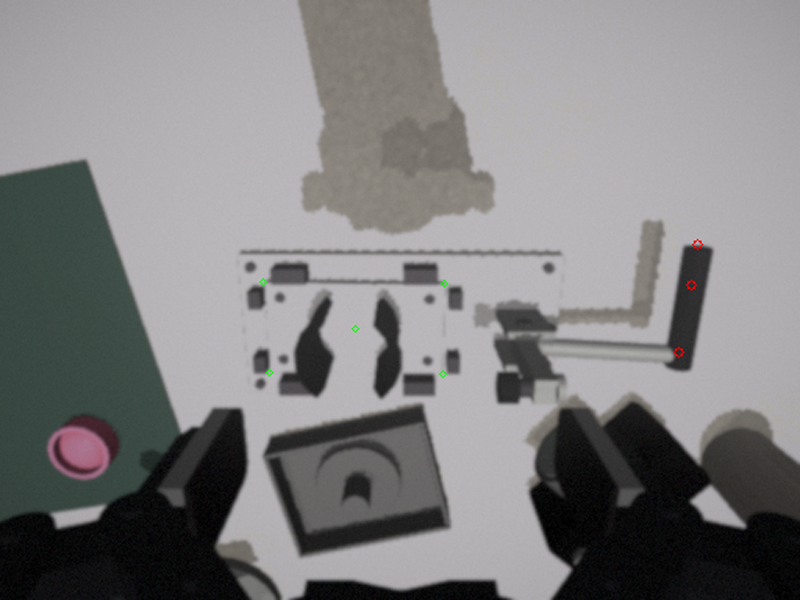

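The barrel sits in the nest (green marks on its flange corners), and the predicted bar points (698,244)-(679,352) lie on the black crossbar. Next is the clamp.

```bash
python3 - <<'E'
from h import *
R=down(90-10.3); g=np.array([0,0,-.017])
ctrl.movep(bar(0)+[0,0,.12],R)
ctrl.command_gripper(.06)
print(ctrl.servo_line(bar(0)+g,rate=.12,f_stop=8))
f0=ctrl.get_state()['ft_force']
ctrl.command_gripper(0.0); s=ctrl.get_state(); print(s['width'],s['tcp_pos'],s['ft_force']-f0)
for q in np.arange(.15,1.51,.15):
    ctrl.servo_line(bar(q)+g,rate=.12); s=ctrl.get_state(); print(round(q,2),s['width'].round(4),s['ft_force']-f0,s['tcp_pos']-bar(q)-g)
ctrl.command_gripper(.05)
p=ctrl.get_state()['tcp_pos']; ctrl.dwell(.3)
ctrl.servo_line(p+[0,0,.09],rate=.12)
ctrl.command_gripper(.085)
ctrl.movep([.43,.02,.28],down(90));ctrl.dwell(.3)
im=ctrl.grab_frame("wrist");sc=ctrl.grab_frame("scene")
o=np.hstack([cv2.resize(im[100:300,200:],None,fx=1.5,fy=1.5),cv2.resize(sc[180:310,280:420],None,fx=2.3,fy=2.3)[:300]][:2] ) if 0 else None
a=cv2.resize(im[130:300,230:500],(480,302)); b=cv2.resize(sc[195:280,275:405],(320,209)); c=np.zeros((302,800,3),np.uint8); c[:,:480]=a; c[:209,480:]=b
cv2.imwrite("pics/clamp.png",c); print(ctrl.get_state()['t'])
E
```

```text
False
0.01619869662119436 [0.5046 0.3508 0.05  ] [-0.8867  2.5627  4.6187]Traceback (most recent call last):
  File "<stdin>", line 9, in <module>
AttributeError: 'float' object has no attribute 'round'
```

```bash
python3 - <<'E'
from h import *
g=np.array([0,0,-.017])
for q in np.arange(.30,1.51,.15):
    ctrl.servo_line(bar(q)+g,rate=.12); s=ctrl.get_state(); print(round(q,2),s['width'],s['ft_force'],s['tcp_pos']-bar(q)-g)
ctrl.command_gripper(.05)
p=ctrl.get_state()['tcp_pos']; ctrl.dwell(.3)
ctrl.servo_line(p+[0,0,.09],rate=.12)
ctrl.command_gripper(.085)
ctrl.movep([.43,.02,.28],down(90));ctrl.dwell(.3)
im=ctrl.grab_frame("wrist");sc=ctrl.grab_frame("scene")
a=cv2.resize(im[130:300,230:500],(480,302)); b=cv2.resize(sc[195:280,275:405],(320,209)); c=np.zeros((302,800,3),np.uint8); c[:,:480]=a; c[:209,480:]=b
cv2.imwrite("pics/clamp.png",c); print(ctrl.get_state()['t'])
E
```

```text
0.3 0.016128637623151563 [ 3.8993  7.8782 -4.4616] [0.0004 0.0021 0.0002]
0.45 0.015890821449842527 [ 4.0108 10.1158 -4.0276] [0.0006 0.0031 0.0005]
0.6 0.015782137039999967 [ 2.1568 12.091   4.1776] [0.0009 0.0043 0.0014]
0.75 0.015786050847268963 [ 1.7389 14.6978  6.9361] [0.0012 0.0058 0.002 ]
0.9 0.01598026686191652 [-1.4802 16.841  18.1656] [0.0016 0.0073 0.0033]
1.05 0.015396717024135462 [-7.7866 13.1961 35.6141] [0.0016 0.006  0.0043]
1.2 0.01583509539158232 [-10.2254   9.3802  40.2376] [0.0014 0.0044 0.0043]
1.35 0.015460191165386654 [-13.4786  -0.9541  41.2973] [0.0006 0.0003 0.0035]
1.5 0.01590956178438354 [-8.8519 -3.2973 30.0493] [ 0.0002 -0.0012  0.0022]
31.3
```

View pics/clamp.png

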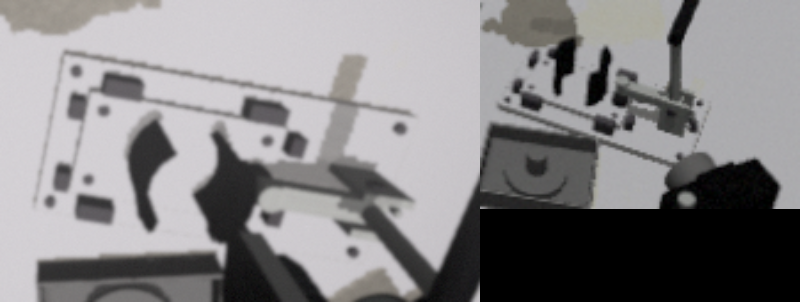

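The clamp is closed: handle upright and arm over the flange on the +y side, with the barrel still in the nest. Next I take straight-down views of the barrel and each part, fitting circles of known radius.

```bash
cat >> h.py <<'E'
def lookdown(xy,h,yaw=90):
    """camera straight above xy at height h; returns image, model"""
    R0=down(yaw); e=R0[:,0]; dn=np.array([0,0,-1.]); s,c=.3104,.9506
    R=np.column_stack([c*e-s*dn,R0[:,1],s*e+c*dn])
    cam=np.array([xy[0],xy[1],h]); p=cam-R@np.array([.08,-.0004,-.1417])
    ctrl.movep(p,R); ctrl.dwell(.25); m=ctrl.camera_model("wrist"); return ctrl.grab_frame("wrist"),m
def findpart(xy,ztop,h=.30,r=.026,name=None,rng=60):
    im,m=lookdown(xy,h); rp=m['fx']*r/(h-ztop); u=w2p(m,[*xy,ztop])
    g=cv2.GaussianBlur(cv2.cvtColor(im,cv2.COLOR_BGR2GRAY),(3,3),0)
    k=4; big=cv2.resize(g,None,fx=k,fy=k,interpolation=cv2.INTER_CUBIC)
    C=cv2.HoughCircles(big,cv2.HOUGH_GRADIENT,1,40,param1=60,param2=12,minRadius=int(k*(rp-2)),maxRadius=int(k*(rp+2)))
    out=None
    if C is not None:
        c=[(q[:2]+.5)/k-.5 for q in C[0]]; c=[q for q in c if np.hypot(*(q-u))<rng]
        if c: out=p2w(m,*c[0],ztop)[:2]; cv2.circle(im,tuple(int(round(v)) for v in c[0]),int(round(rp)),(0,0,255),1); print(name,"px",c[0],"cands",len(c))
    if name: cv2.imwrite(f"pics/f_{name}.png",im)
    return out
E
python3 - <<'E'
from h import *
import pickle
im,m=lookdown(N,.34); cv2.imwrite("pics/b_raw.png",im); pickle.dump(m,open("mb.pkl","wb"))
P={}
tiles=[cv2.resize(im[100:290,120:400],(400,271))]
for n,xy,z in [("rear",(.520,-.255),.019),("filter",(.410,-.263),.013),("front",(.410,-.381),.013),("spacer",(.519,-.374),.015)]:
    P[n]=findpart(xy,z,name=n); print(n,P[n]); I=cv2.imread(f"pics/f_{n}.png"); tiles.append(cv2.resize(I[130:265,156:356],(400,270)))
tiles[0]=cv2.resize(tiles[0],(400,270)); 
o=np.vstack([np.hstack(tiles[1:3]),np.hstack(tiles[3:5])]); cv2.imwrite("pics/parts4.png",o)
cv2.imwrite("pics/b.png",cv2.resize(im[90:290,130:400],(810-10,592)));print(ctrl.get_state()['t'])
E
```

```text
rear px [255.75 201.75] cands 1
rear [ 0.5252 -0.2542]
filter px [257.  202.5] cands 1
filter [ 0.4162 -0.2624]
front px [253.5 197.5] cands 1
front [ 0.4119 -0.382 ]
spacer px [255.   202.25] cands 1
spacer [ 0.5232 -0.3752]
36.9083
```

View pics/parts4.png

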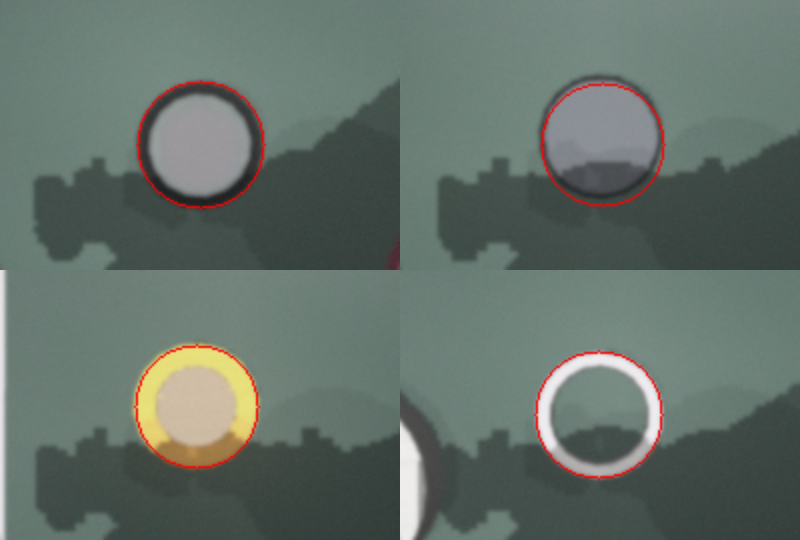

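View pics/b.png

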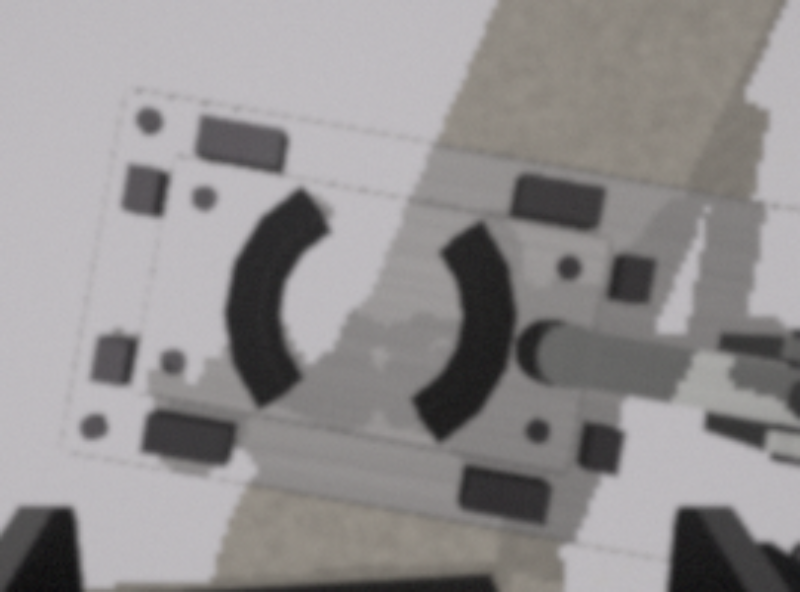

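The overhead circles match the rear lens, front lens and spacer. On the filter the circle sits about 4 px low: its true centre in the raw image is about (255.5,198.5). The barrel's lip centre in the crop is (372,315), yaw about -10.6°. I pick the rear lens with jaws along the barrel's x.

```bash
cat >> h.py <<'E'
JY=180-10.5
class Lost(Exception): pass
def st(tag=''):
    s=ctrl.get_state(); print(tag,'t',round(s['t'],1),'w',round(float(s['width']),4),s['tcp_pos'],s['ft_force']); return s
def pick(xy,z=0.0,up=.16):
    R=down(JY); ctrl.movep([*xy,up],R); ctrl.command_gripper(.072)
    print('hit',ctrl.servo_line([*xy,z],rate=.1,f_stop=8)); ctrl.command_gripper(0.0); s=st('grip')
    ctrl.servo_line([*xy,up],rate=.12); st('up'); return s['tcp_pos'][2]
def insert(B,zp,dz,up=.20):
    """zp: TCP z at the pick, dz: height of the seat above the bench"""
    ctrl.servo_line([*B,up],rotation=down(JY),rate=.2); s=st('over')
    if s['width']<.045: raise Lost
    top=zp+.086; ctrl.servo_line([*B,top],rate=.12); ctrl.dwell(.2); st('mouth')
    for k,(dx,dy) in enumerate([(0,0),(0,.0015),(0,-.0015),(.0015,0),(-.0015,0),(0,.003),(0,-.003),(.003,0),(-.003,0)]):
        if k: z=ctrl.get_state()['tcp_pos'][2]; ctrl.servo_line([B[0],B[1],z+.003],rate=.05); ctrl.servo_line([B[0]+dx,B[1]+dy,z+.003],rate=.05)
        hit=ctrl.servo_line([B[0]+dx,B[1]+dy,zp+dz-.003],rate=.05,f_stop=7); s=st(f'down {k} {hit}')
        if s['tcp_pos'][2]<zp+dz+.0025: return True
    return False
E
python3 - <<'E'
from h import *
import pickle
m=pickle.load(open("mb.pkl","rb"))
B=p2w(m,130+(372+.5)/2.963-.5,90+(315+.5)/2.963-.5,.084)[:2]; print("barrel",B,"N",N)
open("h.py","a").write(f"\nB=np.array([{B[0]:.4f},{B[1]:.4f}])\n")
for p in ([.525,-.254,.16],[.525,-.254,0],[*B,.2],[*B,.02]): print(ctrl.ik(p,down(JY)))
zp=pick((.5252,-.2542),0.0)
E
```

```text
barrel [0.5118 0.111 ] N [0.5117 0.111 ]
[ 62.1181  36.3621 -59.3352  99.2548  34.3511  64.6622 161.6783]
[ 47.2814  41.5756 -36.3461 105.8917  34.4587  44.0351 161.6923]
[-36.4635  15.9039  23.1091 108.8813  -7.3971  56.6538 159.4312]
[-26.2164  30.5022  11.1644 116.3879 -10.1219  34.0018 161.3528]
hit False
grip t 41.2 w 0.05 [ 0.5256 -0.2544  0.0009] [-1.6296  0.7291  5.9981]
up t 42.7 w 0.0497 [ 0.5248 -0.2541  0.1592] [-0.1223 -0.8855 -1.3438]
```

```bash
python3 - <<'E'
from h import *
zp=.0009
ctrl.servo_line([.45,-.08,.20],rotation=down(JY),rate=.25); s=st('way')
ok=insert(B,zp,.022); print(ok)
E
```

```text
way t 43.6 w 0.0497 [ 0.4504 -0.0816  0.1997] [ 0.049  -0.1926 -1.7098]
over t 44.7 w 0.0498 [0.5117 0.1098 0.1996] [ 0.2768 -1.0543 -0.4179]
mouth t 46.0 w 0.05 [0.5122 0.111  0.0875] [ 0.0643  0.1139 -1.2892]
down 0 True t 47.2 w 0.0501 [0.5116 0.111  0.0229] [-1.244  -1.09    7.7619]
True
```

The lens reached seat height at the first try. I release it and go for the spacer, with a fresh look because a part may have been knocked.

```bash
cat >> h.py <<'E'
def release():
    ctrl.command_gripper(.066); s=st('rel'); ctrl.servo_line([*s['tcp_pos'][:2],.20],rate=.15)
E
python3 - <<'E'
from h import *
release()
ctrl.servo_line([.45,-.08,.22],rotation=down(JY),rate=.25)
xy=findpart((.5232,-.3752),.015,name="spacer2"); print(xy)
if xy is not None and np.hypot(*(xy-[.5232,-.3752]))<.004:
    zp=pick(xy,-.0005)
    ctrl.servo_line([.45,-.10,.20],rotation=down(JY),rate=.25); st('way')
    print(insert(B,zp,.041))
E
```

```text
rel t 47.5 w 0.0662 [0.5109 0.1106 0.022 ] [-0.1962 -0.0761  0.6172]
spacer2 px [256.   195.75] cands 1
[ 0.5231 -0.3751]
hit False
grip t 56.9 w 0.0495 [ 0.5234 -0.3754  0.0004] [-0.6658  0.4319  5.1646]
up t 58.4 w 0.0496 [ 0.5228 -0.3748  0.1592] [-0.4016 -0.0494 -1.2289]
way t 59.6 w 0.0499 [ 0.45   -0.1005  0.2   ] [-0.5367 -0.067  -1.1688]Traceback (most recent call last):
  File "<stdin>", line 8, in <module>
  File "h.py", line 47, in insert
    ctrl.servo_line([*B,up],rotation=down(JY),rate=.2); s=st('over')
    ~~~~~~~~~~~~~~~^^^^^^^^^^^^^^^^^^^^^^^^^^^^^^^^^^^
rig.IKError: the arm cannot follow that straight line within its joint ranges
```

```bash
sed -i 's/    ctrl.servo_line(\[\*B,up\],rotation=down(JY),rate=.2); s=st/    ctrl.movep([*B,up],down(JY)); s=st/' h.py
python3 - <<'E'
from h import *
print(ctrl.get_state()['q'],ctrl.ik([*B,.2],down(JY)))
ok=insert(B,.0004,.041); print(ok)
if ok: release()
E
```

```text
[ -54.7351   26.4846   81.4533  118.4664  -30.2835   60.9764 -148.9807] [ 33.7989  32.3086 -70.4064 104.6285  33.0965  67.2397 121.9847]
over t 63.6 w 0.0496 [0.5117 0.1109 0.1998] [-0.644  -0.2604 -1.3021]
mouth t 64.9 w 0.0494 [0.5122 0.111  0.087 ] [ 0.6034 -0.1234  0.0636]
down 0 True t 65.7 w 0.0496 [0.5114 0.1109 0.0413] [-1.1929 -1.6356  7.6275]
True
rel t 66.0 w 0.066 [0.5109 0.1105 0.0406] [1.2021 0.8439 0.0255]
```

```bash
python3 - <<'E'
from h import *
ctrl.movep([.42,-.08,.24],down(90))
xy=findpart((.4119,-.382),.013,name="front2"); print(xy)
if xy is not None and np.hypot(*(xy-[.4119,-.382]))<.004:
    zp=pick(xy,-.001); print(ctrl.get_state()['q'])
    ctrl.movep([.42,-.10,.20],down(JY)); s=st('way'); print(s['q'])
    ok=insert(B,zp,.056); print(ok)
    if ok: release()
E
```

```text
front2 px [256.25 195.25] cands 1
[ 0.4118 -0.3816]
hit False
grip t 75.0 w 0.0494 [ 0.412  -0.3818 -0.0001] [-1.4227  3.3027  9.1366]
up t 76.5 w 0.0495 [ 0.4115 -0.3813  0.1593] [ 0.2886  0.2142 -0.4097]
[  -8.9812   39.1642   70.3812  107.8932  -41.4373   63.9439 -112.9346]
way t 77.6 w 0.0493 [ 0.4202 -0.1007  0.2001] [ 0.255  -0.1291 -1.9232]
[ -56.2993   13.8334   74.9478  121.8724  -16.2463   55.5304 -162.9554]
over t 81.7 w 0.0493 [0.5117 0.111  0.1999] [ 0.1124  1.026  -0.7275]
mouth t 83.0 w 0.0494 [0.5122 0.111  0.0865] [ 0.2254  0.2483 -0.9834]
down 0 True t 83.5 w 0.0489 [0.5114 0.1108 0.0559] [-1.195  -1.1083  8.3752]
True
rel t 83.9 w 0.0659 [0.5111 0.1105 0.0553] [ 0.3184  0.0999 -0.0012]
```

```bash
python3 - <<'E'
from h import *
import pickle
im,m=lookdown(N,.34); pickle.dump(m,open("mb2.pkl","wb")); cv2.imwrite("pics/b2_raw.png",im)
xy=findpart((.4129,-.2636),.013,name="filter2"); print(xy); I=cv2.imread("pics/f_filter2.png")
cv2.imwrite("pics/chk.png",np.hstack([cv2.resize(im[120:270,170:320],(400,400),interpolation=cv2.INTER_CUBIC),cv2.resize(I[145:245,206:306],(400,400),interpolation=cv2.INTER_CUBIC)]))
E
```

```text
None
```

View pics/chk.png

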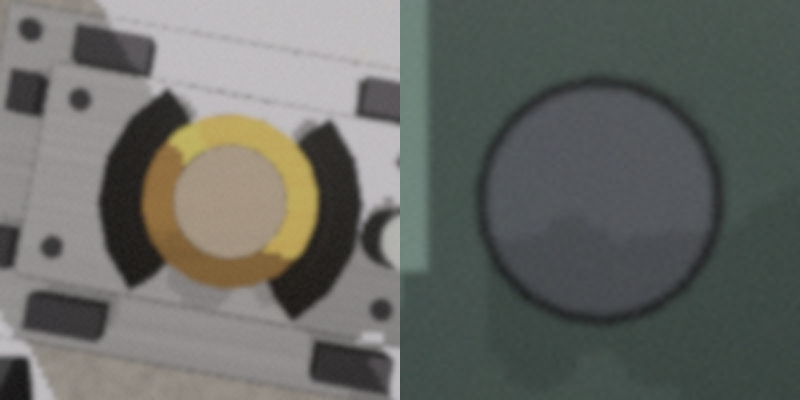

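The front lens lies concentric in the barrel (left tile, centre (230,202)). The filter's circle centre in the right tile is (200,200), raw px (255.6,194.6).

```bash
python3 - <<'E'
from h import *
xy=p2w(ctrl.camera_model("wrist"),255.6,194.6,.013)[:2]; print(xy)
zp=pick(xy,-.001)
ctrl.movep([.42,-.10,.20],down(JY)); s=st('way')
ok=insert(B,zp,.069); print(ok)
if ok: release()
im,m=lookdown(N,.34); cv2.imwrite("pics/b3_raw.png",im)
t=ctrl.grab_frame("top"); cv2.imwrite("pics/top3.png",t)
o=np.zeros((400,800,3),np.uint8); o[:,:400]=cv2.resize(im[120:270,170:320],(400,400),interpolation=cv2.INTER_CUBIC)
o[:,400:]=cv2.resize(t[100:200,220:320],(400,400),interpolation=cv2.INTER_CUBIC)
cv2.imwrite("pics/chk2.png",o)
E
```

```text
[ 0.4121 -0.2634]
hit False
grip t 93.5 w 0.0497 [ 0.4124 -0.2634 -0.0002] [-2.0949  2.687  11.3725]
up t 95.0 w 0.0494 [ 0.4118 -0.2632  0.1595] [ 0.2947 -0.2782 -0.1821]
way t 95.7 w 0.0494 [ 0.42   -0.1002  0.1999] [-0.5836 -0.9043 -0.6615]
over t 99.8 w 0.0494 [0.5117 0.111  0.1999] [ 0.5768  0.5773 -0.4576]
mouth t 101.1 w 0.0494 [0.5122 0.111  0.0864] [ 0.7795 -0.4954 -0.1593]
down 0 True t 101.5 w 0.0493 [0.5121 0.1108 0.0689] [-3.1596 -1.6721 11.7883]
True
rel t 101.8 w 0.0661 [0.5117 0.1107 0.0682] [ 0.5854 -0.1164 -0.0149]
```

View pics/chk2.png

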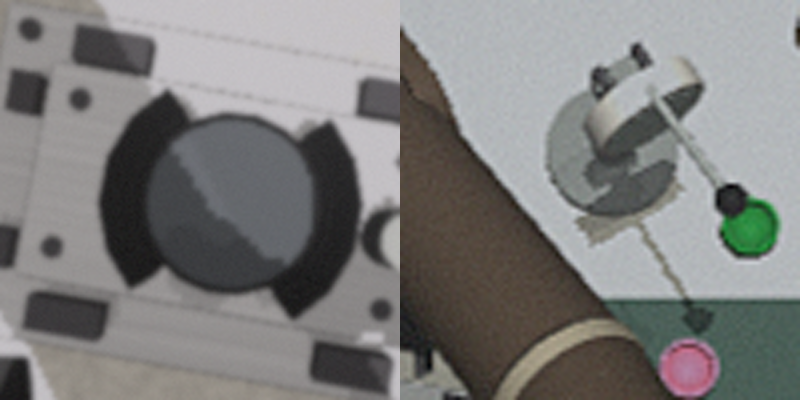

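The filter is in, concentric on the stack. The magnifier head has swivelled about 40° to the right, apparently from a brush with the arm; I will aim it anyway. First I straighten the elbow, then open the clamp.

```bash
python3 - <<'E'
from h import *
s=st('now'); print(s['q']); p=s['tcp_pos']
ctrl.servo_line(p+[0,0,.12],rate=.15)
ctrl.set_joints([-73.751, 23.554, -0.728, 91.456, 0.321, 64.991, -4.71])
R=down(90-10.3); g=np.array([0,0,-.014])
ctrl.movep(bar(1.54)+[0,0,.10],R); ctrl.command_gripper(.05)
print(ctrl.servo_line(bar(1.54)+g,rate=.1,f_stop=8)); 
ctrl.command_gripper(0.0); s=st('grip'); print(s['q'])
off=s['tcp_pos']-bar(1.54)-g; print(off)
for q in np.arange(1.4,.04,-.15):
    ctrl.servo_line(bar(q)+g,rate=.12); s=st(f'{q:.2f}')
ctrl.servo_line(bar(0)+g,rate=.1); s=st('0')
E
```

```text
now t 104.2 w 0.0659 [0.5437 0.1112 0.1806] [-0.0458 -0.4149  0.2478]
[ 14.0019  37.2518 -43.0809  87.963   16.7338  80.7576  58.4514]
False
grip t 110.9 w 0.0161 [0.4827 0.2298 0.1459] [-1.5805 -1.6229  5.2564]
[-37.5368  20.1181   8.6017 109.9558  -3.824   50.1771  52.69  ]
[ 0.0001 -0.0003  0.0007]
1.40 t 111.2 w 0.0161 [0.4851 0.2434 0.1465] [-4.2343 -7.5874 10.0048]
1.25 t 111.5 w 0.0162 [0.4879 0.2589 0.1444] [-3.0894 -8.1519  6.6857]
1.10 t 111.8 w 0.0159 [0.4906 0.2754 0.1399] [-2.0239 -5.9601  2.373 ]
0.95 t 112.1 w 0.0157 [0.4934 0.2913 0.1338] [-1.4417 -2.9587  1.3609]
0.80 t 112.3 w 0.0163 [0.4961 0.3055 0.1249] [ 1.4187 -1.529  -4.0997]
0.65 t 112.6 w 0.016 [0.4989 0.318  0.1147] [ 2.2132 -1.9689 -5.5769]
0.50 t 112.9 w 0.0161 [0.5004 0.3288 0.1027] [ 0.1569 -1.2543 -1.7649]
0.35 t 113.2 w 0.0158 [0.5022 0.3381 0.0889] [ 1.4302  0.1461 -3.5848]
0.20 t 113.5 w 0.0153 [0.5037 0.3449 0.0736] [ 2.7528 -0.0828 -6.3926]
0.05 t 113.8 w 0.0161 [0.5053 0.3493 0.0574] [ 5.7747  0.1044 -7.0102]
0 t 114.0 w 0.0157 [0.5055 0.3502 0.0525] [ 4.4892 -0.0432 -1.2762]
```

```bash
python3 - <<'E'
from h import *
ctrl.command_gripper(.06); p=ctrl.get_state()['tcp_pos']; ctrl.servo_line(p+[0,0,.15],rate=.15)
ctrl.set_joints([-73.751, 23.554, -0.728, 91.456, 0.321, 64.991, -4.71]); ctrl.dwell(.2)
t=ctrl.grab_frame("top"); s=ctrl.grab_frame("scene"); cv2.imwrite("pics/t4.png",t); cv2.imwrite("pics/s4.png",s)
o=np.zeros((600,800,3),np.uint8)
o[:400,:400]=cv2.resize(t[100:200,220:320],(400,400),interpolation=cv2.INTER_CUBIC)
o[:,400:]=cv2.resize(s[165:315,180:280],(400,600),interpolation=cv2.INTER_CUBIC)
o[400:,:400]=cv2.resize(s[195:295,275:475],(400,200))
cv2.imwrite("pics/mag.png",o);print(ctrl.get_state()['t'])
E
```

```text
117.35
```

View pics/mag.png

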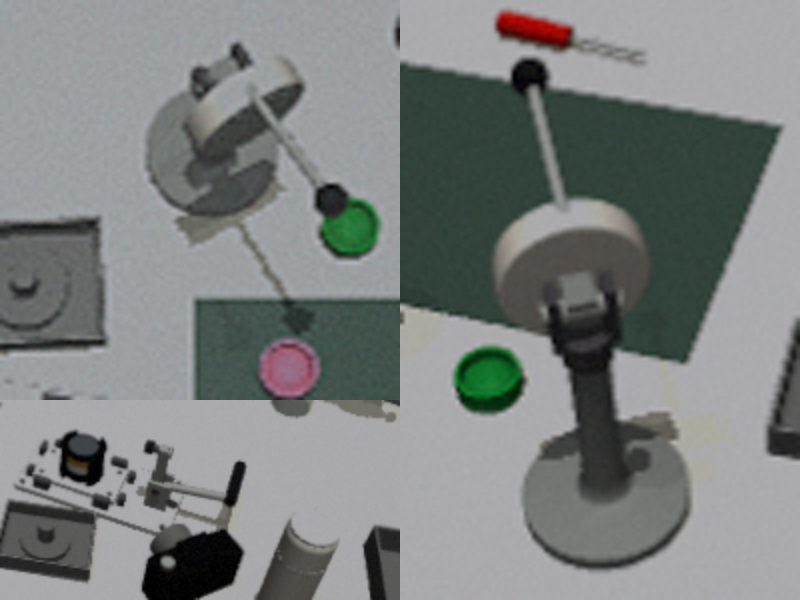

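The clamp handle lies out at +y (open) and the stack is in the barrel. In the top tile the knob is at (332,199) and the foot centre about (212,151). In the scene tile the knob is at (528,76) and the foot centre about (606,492).

```bash
python3 - <<'E'
from h import *
from scipy.optimize import least_squares
mt=ctrl.camera_model("top"); ms=ctrl.camera_model("scene")
kt=np.array([302.6,149.4]); ks=np.array([211.6,183.6])
for z in (0,.012): print("foot",z,p2w(mt,220+212.5/4-.5,100+151.5/4-.5,z),p2w(ms,231.1,287.6,z))
r=least_squares(lambda p:np.r_[w2p(mt,p)-kt,w2p(ms,p)-ks],[.65,-.1,.3]); K=r.x; print("knob",K,r.fun)
# joint fit: eye xy, swivel, tilt
def knob(E,sw,ti):
    # look dir at tilt: cos ti*h - sin ti*up ; swivel angle = world heading
    h=np.array([np.cos(sw),np.sin(sw),0]); u=np.array([0,0,1.]); x=np.cos(ti)*h-np.sin(ti)*u; z=np.sin(ti)*h+np.cos(ti)*u
    return E+.15*x+.07*z
e=p2w(mt,220+212.5/4-.5,100+151.5/4-.5,.006)[:2]
r=least_squares(lambda q:np.r_[w2p(mt,knob(np.r_[q[:2],.2],q[2],q[3]))-kt,w2p(ms,knob(np.r_[q[:2],.2],q[2],q[3]))-ks,(q[:2]-e)/.003],[*e,-2.3,.2])
print(r.x,r.fun); E=np.r_[r.x[:2],.2]; print("knob fit",knob(E,r.x[2],r.x[3]))
M=np.r_[B,.084]; d=M-E; sw=np.arctan2(d[1],d[0]); ti=np.arctan2(-d[2],np.hypot(*d[:2]))
print("target sw,tilt",sw,ti,"dist",np.linalg.norm(d),"knob target",knob(E,sw,ti))
E
```

```text
foot 0 [ 0.7902 -0.0835  0.    ] [ 0.7782 -0.0846  0.    ]
foot 0.012 [ 0.7862 -0.083   0.012 ] [ 0.7861 -0.0808  0.012 ]
knob [ 0.6601 -0.1607  0.2757] [-0.3898  0.1439 -0.3694 -0.0395]
[ 0.787  -0.084  -2.5972 -0.0354] [-0.5327 -0.0611 -0.3315  0.2703 -0.3911 -0.2368]
knob fit [ 0.6609 -0.1603  0.2753]
target sw,tilt 2.5252054059251408 0.33124379005862314 dist 0.35668222806738015 knob target [0.6527 0.0112 0.2174]
```

Both cameras agree: knob at (0.661,-0.160,0.275), eye at (0.787,-0.084,0.2). I now guide the knob along the sphere.

```bash
python3 - <<'E'
from h import *
E=np.array([.787,-.084,.2]); g=np.array([0,0,-.017])
def knob(sw,ti):
    h=np.array([np.cos(sw),np.sin(sw),0]); u=np.array([0,0,1.]); x=np.cos(ti)*h-np.sin(ti)*u; z=np.sin(ti)*h+np.cos(ti)*u
    return E+.15*x+.07*z
R=lambda sw: down(np.degrees(sw)-90)
s0,t0=-2.5972+2*np.pi,-.0354; s1,t1=2.5252,.3312
ctrl.movep([.42,.12,.42],down(90)); ctrl.movep(knob(s0,t0)+g+[0,0,.12],R(s0)); ctrl.command_gripper(.06)
print(ctrl.get_state()['q'])
print(ctrl.servo_line(knob(s0,t0)+g,rate=.1,f_stop=6)); ctrl.command_gripper(0.0); st('grip')
for k in np.linspace(0,1,9)[1:]:
    sw=s0+k*(s1-s0); ti=t0+k*(t1-t0); ctrl.servo_line(knob(sw,ti)+g,rotation=R(sw),rate=.1); s=st(f'{k:.2f}')
ctrl.dwell(.3); s=st('end'); print('err',s['tcp_pos']-knob(s1,t1)-g)
ctrl.command_gripper(.06); p=ctrl.get_state()['tcp_pos']; print(ctrl.servo_line(p+[0,0,.15],rate=.12,f_stop=10))
ctrl.movep([.42,.12,.42],down(90)); ctrl.set_joints([-73.751, 23.554, -0.728, 91.456, 0.321, 64.991, -4.71]); ctrl.dwell(.3)
t=ctrl.grab_frame("top"); s=ctrl.grab_frame("scene"); cv2.imwrite("pics/t5.png",t); cv2.imwrite("pics/s5.png",s)
o=np.zeros((600,800,3),np.uint8)
o[:400,:400]=cv2.resize(t[100:200,220:320],(400,400),interpolation=cv2.INTER_CUBIC)
o[:,400:]=cv2.resize(s[165:315,180:280],(400,600),interpolation=cv2.INTER_CUBIC)
o[400:,:400]=cv2.resize(s[175:295,235:475],(400,200))
cv2.imwrite("pics/mag2.png",o);print(ctrl.get_state()['t'])
E
```

```text
[-16.1033  28.9678  43.0505  71.7083 -19.3999  86.4494 145.6574]
False
grip t 122.7 w 0.0228 [ 0.6608 -0.1604  0.2587] [-1.8083 -0.2083  2.4221]
0.12 t 123.1 w 0.0231 [ 0.6476 -0.1426  0.2513] [-3.7692  0.1955 -0.0201]
0.25 t 123.5 w 0.0228 [ 0.6377 -0.1228  0.2444] [-4.9769  0.9873  1.764 ]
0.38 t 123.8 w 0.0227 [ 0.6304 -0.1028  0.2372] [-6.768  -2.8452  1.3347]
0.50 t 124.2 w 0.0226 [ 0.6283 -0.0774  0.2299] [-5.5702  2.2708  2.0333]
0.62 t 124.6 w 0.0228 [ 0.6289 -0.0554  0.2226] [-3.8465  0.5079 -0.2206]
0.75 t 125.0 w 0.023 [ 0.6333 -0.0309  0.2153] [-4.193   3.9547 -0.4912]
0.88 t 125.4 w 0.0226 [ 0.6401 -0.0084  0.2073] [-7.1165  4.2713  0.6421]
1.00 t 125.8 w 0.0228 [0.6516 0.0132 0.1996] [-7.9472  6.3533  0.4241]
end t 126.1 w 0.0228 [0.6515 0.013  0.1996] [-7.4379  5.5409 -0.4486]
err [-0.0012  0.0019 -0.0008]
False
131.4583
```

View pics/mag2.png

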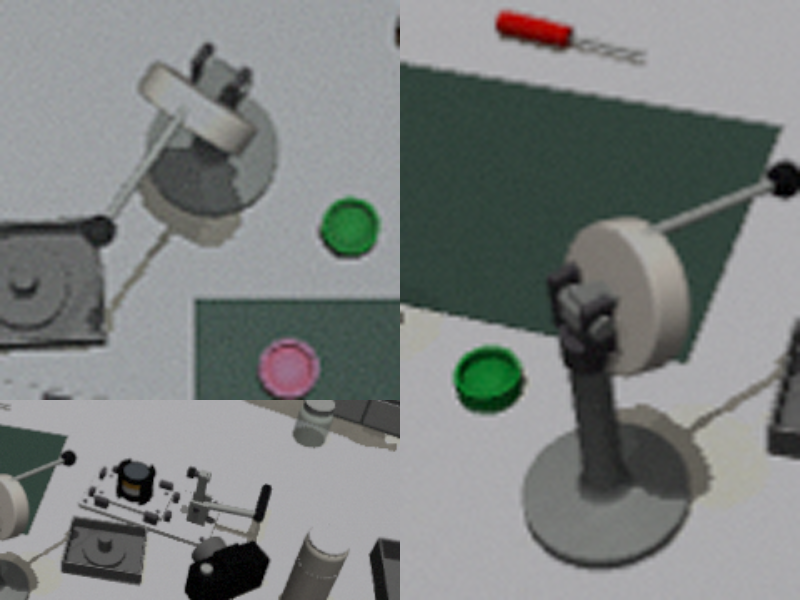

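The head now faces the barrel. The knob is at (100,231) in the top tile and (783,180) in the scene tile; cap, barrel and clamp look right. I check the line of sight and that no bystander has moved.

```bash
python3 - <<'E'
from h import *
from scipy.optimize import least_squares
mt=ctrl.camera_model("top"); ms=ctrl.camera_model("scene")
kt=np.array([220+100.5/4-.5,100+231.5/4-.5]); ks=np.array([180+383.5/4-.5,165+180.5/4-.5])
K=least_squares(lambda p:np.r_[w2p(mt,p)-kt,w2p(ms,p)-ks],[.65,0,.22]).x
for E in ([.787,-.084,.2],[.784,-.082,.2]):
    d=K-E; sw=np.arctan2(d[1],d[0]); ti=np.arctan2(.07,.15)-np.arctan2(d[2],np.hypot(*d[:2]))
    h=np.array([np.cos(sw),np.sin(sw),0]);u=np.array([0,0,1.]);x=np.cos(ti)*h-np.sin(ti)*u;z=np.sin(ti)*h+np.cos(ti)*u;y=np.cross(z,x)
    m=np.r_[B,.084]-E; print(K,np.linalg.norm(d),sw,ti,"mouth in eye",m@x,m@y,m@z)
a=cv2.imread("pics/top0_raw.png");b=cv2.imread("pics/t5.png");d=cv2.absdiff(a,b).max(2)
for n,(r0,r1,c0,c1) in dict(tele=(130,175,330,375),camera=(140,185,140,190),driver=(270,290,310,370)).items(): print(n,(d[r0:r1,c0:c1]>40).sum())
E
```

```text
[0.6525 0.0133 0.2155] 0.1667197606940015 2.515498443448588 0.34346536255498816 mouth in eye 0.35663223129560323 0.0032500047803820952 0.004350755112260718
[0.6525 0.0133 0.2155] 0.1631328508333698 2.514652918873454 0.34141080709481864 mouth in eye 0.3532428390632491 0.0033948173318778434 0.002410781163585999
tele 0
camera 0
driver 0
```

```bash
python3 - <<'E'
from h import *
print(ctrl.get_state()['t']); ctrl.finish_job()
E
```

```text
131.4583
the job is handed in; nothing more can be done
```

The whole job is done and was handed in at t = 131 s. The hand-in reports no verdict, so what follows rests on my own checks.

- **Cap and barrel:** The cap stands upright in the tray. The barrel was set in the nest, clamped for the insertions, and is still in the nest.
- **Optical parts:** All four were present, and I inserted the rear lens, spacer, front lens and filter in that order. Each reached its expected seat height within about 1 mm at the first try. The overhead pictures show the front lens and the filter concentric in the barrel.
- **Clamp:** It is swung back, with the handle lying outwards. I judged this from the picture and the arm's path.
- **Magnifier:** By triangulation of the knob, the line of sight passes about 3 mm sideways and 2 to 4 mm vertically from the mouth's centre, with 25 mm allowed.
- **Bystanders:** The top picture shows no change at the camera, tele lens or screwdriver. The arm ended clear of everything.

**What did not go smoothly:**
- While I carried the parts, the magnifier head swivelled by about 40°, most likely brushed by the arm's elbow. I then aimed it anyway. I did not measure that contact force.
- Closing the clamp pulled up to about 41 N on the fingers, more than the 6 to 8 N expected.
- The circle fit gave a wrong position for the filter and then failed, so I picked its centre by hand.

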